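Scrub the wash cell and lock its brush cap

ROBOT

A 7-joint arm with a two-finger parallel gripper is mounted at the origin on the work surface. World frame = base frame: x ahead of the robot, y to its left, z up, the work surface at z = 0. Lengths are in m, angles in rad, forces in N, time in s.
With the tool pointing down it reaches from about 0.4 to 0.75 m from the base axis. Payload 19.5 kg.
Tool frame: the origin (TCP) lies midway between the tips of the shut fingers; the grasp point (between the pads) lies 19 mm behind it; z points along the fingers, y is the direction in which the jaws open and shut (so a half turn about z gives the same grasp; the last joint's range is limited). The gripper opens to 85 mm and grips with 20 to 120 N. Pads are 22 mm wide; open, the fingers measure 114 mm over their backs; the gripper's body (76 mm by 85 mm) begins 54 mm behind the grasp point. The pads swing forward as they close: fully open they stand 13 mm farther back than shut.
Start: joints at [1.278, 0.707, -0.028, 1.485, 0.022, 0.951, -0.075], TCP at [0.143, -0.557, 0.231] pointing down, gripper open.
Joint ranges: [-2.71, 2.71], [-0.32, 2.16], [-1.57, 1.52], [0, 2.45], [-1.46, 4.6], [0, 2.02], [-2.83, 2.83]. Speed limits (rad/s): [1.89, 1.89, 2.57, 2.57, 3.01, 3.01, 3.01].

INTERFACE

Orientations are given as a unit quaternion [x, y, z, w].
In Python, from bench import readout, eyes, job, spotter gives the robot as it stands.
- The arm moves only by the shell command python3 -m pendant 'ROWS' [FORCE]. ROWS is JSON, a list of rows, each an object of numbers: "x", "y", "z": the shift along the tool's x, y, z in cm; "rx", "ry", "rz": the turn, a rotation vector about the tool's x, y, z in degrees; "claw": the opening, from 0 (shut) to 1 (fully open). In form: [{"x": .., "y": .., "z": .., "rx": .., "ry": .., "rz": .., "claw": ..}, ...]. A call has 1 to 5 rows; each row shifts and turns the commanded pose from where the row before left it, along the tool's axes as they then stand; what a row does not reach is not made up. A row lasts 1/10 s, in which the tool goes at most 50 mm and 8.59 degrees, less where a joint would pass 70% of its speed; a pose out of reach is approached as far as the arm can. A call with a gripper value outside its range is refused whole. The fingers move at their own pace and stop on an object; FORCE is the grip in N (left out, the last holds). Time passes only in rows, so rows that do not move let the fingers close. It gives the time, the measured TCP pose, the force and the opening at its end, in the units of the state.
- readout.observe(): the state, without advancing time (a new reading comes with each control period).
- eyes.grab_frame(name): name is "side" or "top" or "wrist"; returns (picture, depth): 400x640x3 uint8, red, green, blue; 400x640 float32, m along the optical axis (not along the pixel's ray), 0 where there is no reading.
- eyes.camera_info(name): a dict with "intrinsics" (3x3 intrinsics, pixels), "R" (3x3) and "t" (3): a world point X has camera coordinates R X + t. Camera axes: x right, y down, z forward; pixel columns grow to the right and rows downward; lengths in m; the calibration is good to about 2 mm. A picture is of the moment at which its call begins: read the wrist's pose just before it. camera_info takes no time and is no camera call; for the wrist camera it gives the pose at the moment of the call.
- job.sign_off(): hands the job in, once; it reports no verdict.
Trained networks look in the newest picture that a camera, given by its name, has taken for a name from the list of things; names that differ only in an ending like _2 or _b are one class to them, and where a whole thing is asked for, a point or a joint stands for the part that bears it (a point fixed in the world has none). Each returns a list of dicts, best first, with "score" (0 to 1); they miss things now and then, are a little off and sometimes report something else, mostly with a low value. They report only what shows in the picture. A call takes as long as a camera call. They do not tell look-alikes from the thing itself.
- spotter.recognise(camera, label): "rect" ([left, top, right, bottom] as shares, 0 to 1, of the picture: columns of its width, rows of its height, round what is visible of it).
- spotter.silhouettes(camera, label): "mask" (400x640 bool, what is visible of it) and "rect" ([left, top, right, bottom] as shares, 0 to 1, of the picture: columns of its width, rows of its height, round what is visible of it).
The state is a dict: "time_s": time; "qpos": joint angles; "joint_velocities": joint speeds; "joint_efforts": joint torques, N m; "eef_pos": TCP position; "tool_rot": TCP orientation; "ft_force": force on the tool from outside, world axes, zero at the start; "wrist_torque": the same for the moment, N m; "width": finger opening in m.
Only numpy, scipy, OpenCV 4.12 (cv2) and the standard library are available. Lean on these libraries where they do the work, as an engineer would, in place of code of your own. Each camera call takes 0.05 s, during which the arm holds its last target.

TASK

Take the bayonet-capped brush out of the rack and scrub the inside of the clear wash cell with it: two full strokes, each down until the cap is just above the collar and up until only the lower end of the bristles is still inside. Then line the cap's lugs up with the collar's slots, push the cap fully home against the spring and turn it a quarter turn clockwise (seen from above) to its stop. Finish while still gripping it there, pushed down flush and turned, because the springs throw it back if let go; leave everything else on the bench where it is.

Things in the scene. Friction and masses are not known exactly. Their poses are not given: they have to be found in the camera images.
- brush: Loose brush, about 0.11 kg (varies), hanging upright in either hole of the rack. White round cap flange, 64 mm diameter, 8 mm thick, on it an upright white grip bar 52 mm long (own x), 20 mm thick (own y), from 8 to 52 mm above the flange's underside. Origin: centre of the flange's underside; z up along the axis. Half a turn about z gives the same shape.
- brush_lugs (a point): Point on the brush's axis 21 mm below the flange's underside, midway between its two steel lugs. They stick out of the 26 mm thick, 30 mm long neck along the brush's own +x and -x, so in line with the grip bar; each reaches 22 mm from the axis, is 7 mm wide and 6 mm high (18 to 24 mm below the flange's underside).
- brush_tip (a point): Lower tip of the brush, 120 mm below the flange's underside. The bristle head is 26 mm in diameter and runs from 45 to 120 mm below the flange's underside.
- rack: Fixed grey rack: a shelf 100 mm (own x) by 230 mm (own y), its top 142 mm above the bench, 8 mm thick, with two square 53 mm holes at 65 mm either side of the middle along own y. The flange of the brush rests on its top around one hole, a probe around the other. Origin: centre of its foot on the bench; z up.
- probe: Loose black-capped probe hanging in the other hole of the rack: round flange 64 mm in diameter, 6 mm thick, round knob 24 mm in diameter, 18 mm high, no bar. Leave alone. Origin: centre of the flange's underside.
- cell: Fixed wash cell: white round base 116 mm in diameter, clear tube of 40 mm inner diameter (floor 124 mm below the collar's top), and a dark grey bayonet collar of 74 mm diameter whose flat top is 140 mm above the bench. Origin: centre of the base on the bench; z up, x through the collar's two entry slots.
- cell_mouth (a point): Centre of the collar's flat top, 140 mm above the bench; z up, own x through the two entry slots. The top plate, 10 mm thick, has a bore of about 30 mm diameter and two opposite slots along own +x and -x, 13 mm wide, reaching 26 mm from the axis. Two small tabs outside the collar stand in line with the slots: bar in line with the tabs puts the lugs in the slots.
- plunger (a joint): How far the spring ring in the collar is pressed down, m. The lugs meet it (0, held up with 3 N) with the flange 16 mm above the collar's top; from 0.008 on (flange 8 mm above) they are below the top plate and can turn clockwise seen from above; 0.016 is fully home, the flange's underside flush on the collar's top (about 11 N).
- spring_ring (a joint): Turn of the spring ring inside the collar, which the lugs carry round, in rad, growing clockwise seen from above: 0 at rest, stop at 1.4. It lags the cap by the play of the lugs (about 0.1 to 0.2 rad), so the cap turns about 1.5 rad to the stop. The return spring grows from 0.03 to 0.11 N m.
- beaker: Empty glass beaker, 70 mm in diameter, 85 mm high. Bystander. Origin: centre of the underside.
- reagent: Amber bottle, 52 mm in diameter, 100 mm high. Bystander. Origin: centre of the underside.
- specimen: Clear specimen jar, 60 mm in diameter, 65 mm high. Bystander. Origin: centre of the underside.
- vial: Small amber vial, 24 mm in diameter, 50 mm high, between rack and cell. Bystander. Origin: centre of the underside.
- cup: White plastic cup, 72 mm in diameter, 75 mm high. Bystander. Origin: centre of the underside.
- timer: White bench timer, 60 x 75 x 22 mm. Bystander. Origin: centre of the underside.
Things that resemble listed ones, but are neither listed nor needed, are in the scene too. Leave any purple or red look-alike of the brush alone.

How it is judged:
On the way, in this order (a step that is already met when the one before it is completed fails the run):
1. first stroke down: the brush upright in the tube, flange less than 50 mm above the collar (z of brush in the frame of cell_mouth between -0.005 and 0.05 m and horizontal distance between brush and cell_mouth below 0.012 m and angle between brush's own z axis and vertical below 0.15 rad), for 0.1 s.
2. drawn up: flange 70 to 112 mm above the collar, bristle tip still inside (z of brush in the frame of cell_mouth between 0.07 and 0.112 m and horizontal distance between brush and cell_mouth below 0.012 m and angle between brush's own z axis and vertical below 0.15 rad), for 0.1 s.
3. second stroke down (all of step 1), for 0.1 s.
4. drawn up again, bristle tip still inside (all of step 2), for 0.1 s.
5. pushed in against the spring, lugs in the slots, not yet turned (value of joint plunger above 0.008 m and value of joint spring_ring below 0.5 rad and horizontal distance between brush and cell_mouth below 0.012 m), for 0.05 s.
6. turned to the stop while pushed in and gripped (value of joint plunger above 0.008 m and value of joint spring_ring above 1.1 rad and horizontal distance between brush and cell_mouth below 0.012 m and contact force between the fingers and brush above 2 N), for 0.2 s.
At the end, for the whole second after the job is handed in: The fingers still grip the brush (contact over 2 N); its flange is within 5 mm of flush on the collar, within 6 mm of its axis, upright within 0.1 rad, still; and the spring ring is held turned by more than 1.1 of its 1.4 rad (z of brush in the frame of cell_mouth between -0.005 and 0.005 m and horizontal distance between brush and cell_mouth below 0.006 m and angle between brush's own z axis and vertical below 0.1 rad and value of joint spring_ring above 1.1 rad and contact force between the fingers and brush above 2 N and linear speed of brush below 0.02 m/s); the arm keeps its last pose, push and grip.
It fails at once if a bystander was moved more than 30 mm (distance of any of probe, beaker, reagent, specimen, vial, cup, timer from where it was at the start of the episode above 0.03 m).
It also fails if it takes over 58 s, if anything falls off the work surface, if the arm or the gripper's body presses on something with over 40 N, if the wrist force passes 120 N, or if a joint passes its speed limit or range.

## Working session

There is one attempt and no reset: what is moved stays moved. The work goes in short steps, Python scripts to look and compute and a shell command to move; the robot and the scene stay as the last step left them, time stands still between calls to the robot, and variables do not carry over. Pictures are saved under pics/ and viewed, and the job is handed in when it is done.

```bash
ls; mkdir -p pics; python3 - <<'E'
from bench import readout, eyes, job, spotter
import cv2, numpy as np
print(readout.observe())
for n in ("side","top","wrist"):
    p,d=eyes.grab_frame(n); cv2.imwrite(f"pics/{n}0.png",p[:,:,::-1]); np.savez(f"pics/{n}0.npz",p=p,d=d)
    print(n,eyes.camera_info(n))
E
```

```text
pics
{'time_s': 0.0, 'qpos': array([ 1.27832153,  0.70710087, -0.0276405 ,  1.48492294,  0.02201093,
        0.95093293, -0.07549847]), 'joint_velocities': array([ 0.00027623,  0.00037712,  0.00059173,  0.00163712,  0.00299925,
       -0.00187324,  0.00075492]), 'joint_efforts': array([-3.91462862e-06, -8.83210516e+01,  1.23475235e+00, -2.36164802e+01,
        1.69844442e-02,  6.60743244e-03, -9.63761022e-05]), 'eef_pos': array([ 0.1426379 , -0.55677985,  0.23084639]), 'tool_rot': array([ 9.92147622e-01,  1.25071241e-01, -7.98328785e-05, -5.24669196e-04]), 'ft_force': array([ 0.715607  , -0.63471728, -0.47295633]), 'wrist_torque': array([-0.01071258,  0.00882446, -0.00038007]), 'width': 0.08523792792601588}
side {'intrinsics': array([[495.4829794 ,   0.        , 316.95127051],
       [  0.        , 495.4829794 , 200.12607328],
       [  0.        ,   0.        ,   1.        ]]), 'R': array([[-0.9182657 , -0.395908  ,  0.00670442],
       [-0.30312087,  0.69196037, -0.65521644],
       [ 0.25476624, -0.60369504, -0.75541145]]), 't': array([0.43217198, 0.19682463, 1.18529662])}
top {'intrinsics': array([[371.60032408,   0.        , 314.55283001],
       [  0.        , 371.60032408, 201.24710574],
       [  0.        ,   0.        ,   1.        ]]), 'R': array([[ 0.0279089 , -0.99955718,  0.01032172],
       [-0.99382646, -0.02885512, -0.10712771],
       [ 0.10737811, -0.00726818, -0.99419169]]), 't': array([-0.00196834,  0.4573717 ,  1.26604531])}
wrist {'intrinsics': array([[296.12609689,   0.        , 324.93780046],
       [  0.        , 296.12609689, 198.62177695],
       [  0.        ,   0.        ,   1.        ]]), 'R': array([[ 2.48340021e-01, -9.68672811e-01, -4.69145951e-04],
       [-9.27300559e-01, -2.37873334e-01,  2.89015486e-01],
       [-2.80073041e-01, -7.13390726e-02, -9.57324307e-01]]), 't': array([-0.57452021, -0.03780504,  0.37873494])}
```

View pics/side0.png

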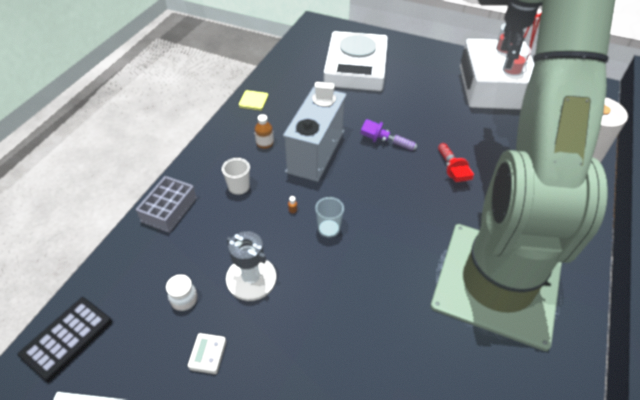

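View pics/top0.png

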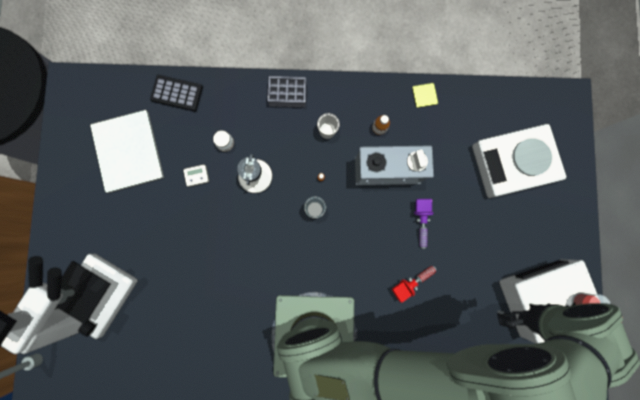

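View pics/wrist0.png

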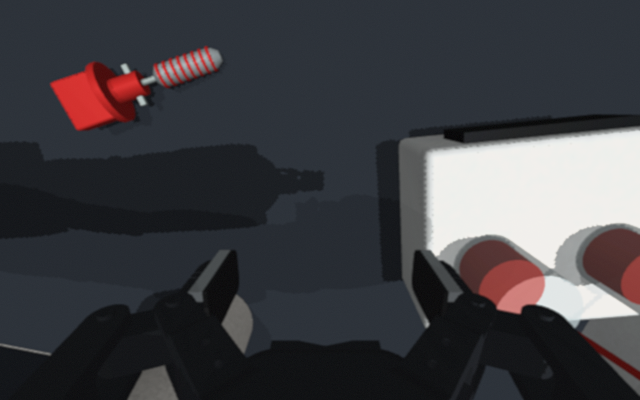

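Side view: the rack is at (317,135), with the white brush cap at (324,93) and the black probe at (308,127). The wash cell collar is at (247,245). In the top view the brush is at (418,160), the probe at (377,161) and the cell at (252,172). Brush candidates in the top view are the white cap in the rack (418,160), the purple one lying down (424,215) and the red one lying down (405,288). I choose the white one and check it in close crops.

```bash
cat > h.py <<'E'
import numpy as np, cv2
from bench import readout, eyes, job, spotter
def world(cam,info,u,v,d):
    K=info["intrinsics"]; c=np.stack([(u-K[0,2])/K[0,0]*d,(v-K[1,2])/K[1,1]*d,d],-1)
    return (c-info["t"])@info["R"]
def atz(info,u,v,z):
    K=info["intrinsics"]; r=np.array([(u-K[0,2])/K[0,0],(v-K[1,2])/K[1,1],1.])@info["R"]
    C=-info["R"].T@info["t"]; return C+r*(z-C[2])/r[2]
def cloud(cam,p,d,info=None):
    info=info or eyes.camera_info(cam); v,u=np.mgrid[:400,:640]
    return world(cam,info,u,v,d)
E
python3 - <<'E'
from h import *
for n,boxes in (("top",[(360,130,440,190),(225,140,285,200)]),("side",[(280,70,360,180),(215,220,285,310)])):
    z=np.load(f"pics/{n}0.npz"); p=z["p"]
    X=cloud(n,p,z["d"])
    ims=[]
    for a,b,c,d in boxes:
        ims.append(cv2.resize(p[b:d,a:c],(int((c-a)*400/(d-b)),400),interpolation=cv2.INTER_CUBIC))
    cv2.imwrite(f"pics/{n}crop.png",np.hstack(ims)[:,:,::-1])
    for l in ("brush","cell","rack"):
        for r in spotter.silhouettes(n,l)[:3]:
            m=r["mask"]; Y=X[m&(z["d"]>0)]
            print(n,l,round(r["score"],2),np.round(np.array(r["rect"])*[640,400,640,400]), np.round(np.median(Y,0),3),np.round(np.percentile(Y[:,2],[2,50,98]),3))
            np.save(f"pics/m_{n}_{l}.npy",m) if r["score"]>.5 else 0
E
```

```text
top brush 0.87 [407. 150. 426. 170.] [ 0.578 -0.303  0.165] [0.147 0.165 0.198]
top brush 0.78 [415. 200. 432. 247.] [ 0.421 -0.363  0.042] [-0.002  0.042  0.062]
top brush 0.77 [391. 269. 434. 302.] [ 0.179 -0.313  0.042] [0.001 0.042 0.063]
top cell 0.91 [237. 154. 270. 192.] [0.533 0.217 0.056] [0.007 0.056 0.144]
top cell 0.5 [217. 132. 236. 152.] [0.654 0.329 0.063] [0.016 0.063 0.069]
top rack 0.66 [354. 148. 434. 189.] [ 0.559 -0.244  0.141] [0.001 0.141 0.149]
top rack 0.5 [241. 151. 271. 193.] [0.533 0.217 0.064] [0.007 0.064 0.144]
side brush 0.86 [361. 120. 417. 148.] [ 0.42  -0.356  0.033] [-0.001  0.033  0.059]
side brush 0.78 [440. 145. 474. 182.] [ 0.178 -0.3    0.041] [-0.002  0.041  0.062]
side brush 0.65 [311.  83. 338. 109.] [ 0.58  -0.299  0.163] [0.12  0.163 0.194]
side cell 0.94 [224. 233. 274. 301.] [0.534 0.242 0.033] [-0.001  0.033  0.141]
side rack 0.57 [286.  90. 345. 180.] [ 0.563 -0.197  0.099] [0.001 0.099 0.143]
```

View pics/topcrop.png

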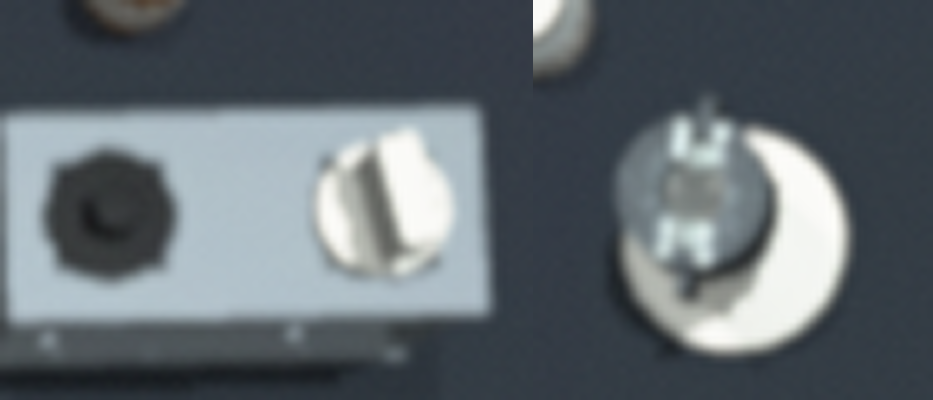

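View pics/sidecrop.png

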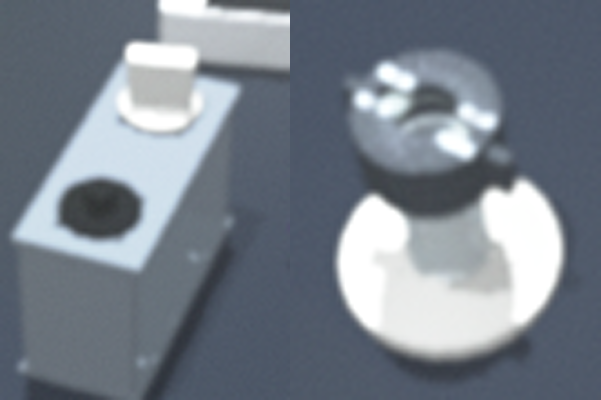

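```bash
python3 - <<'E'
from h import *
for n,bx in (("top",[(400,140,435,180),(225,140,285,200)]),("side",[(305,75,345,115),(215,220,285,310)])):
    z=np.load(f"pics/{n}0.npz"); X=cloud(n,z["p"],z["d"]); p=z["p"].astype(int)
    (a,b,c,d)=bx[0]; S=np.zeros((400,640),bool); S[b:d,a:c]=1
    bright=(p.min(-1)>190)
    m=S&(X[...,2]>.183)&(X[...,2]<.21)
    Y=X[m][:,:2]; mu=Y.mean(0); w,V=np.linalg.eigh(np.cov((Y-mu).T)); v=V[:,1]
    print(n,"bar",m.sum(),mu,np.sqrt(w),np.degrees(np.arctan2(v[1],v[0])),np.ptp((Y-mu)@v),np.median(X[m][:,2]))
    m=S&(X[...,2]>.144)&(X[...,2]<.21); Y=X[m][:,:2]; print(" all",Y.min(0),Y.max(0),(Y.min(0)+Y.max(0))/2)
    (a,b,c,d)=bx[1]; S[:]=0;S[b:d,a:c]=1
    m=S&(X[...,2]>.13)&(X[...,2]<.15); Y=X[m]; 
    (cx,cy),r,_=(lambda e:(e[0],max(e[1])/2,0))(cv2.minAreaRect(Y[:,:2].astype(np.float32)))
    print(" collar",m.sum(),Y.mean(0),Y.min(0),Y.max(0),cx,cy,r)
    m=S&(X[...,2]<.03)&(X[...,2]>.004)&bright; Y=X[m]; print(" base",Y.mean(0),Y.min(0),Y.max(0),(Y.min(0)+Y.max(0))/2)
# tabs and probe directions by pixel in top view: crop scale
i=eyes.camera_info("top")
s=400/60
for u,v in ((708,105),(690,285),(700,130),(682,250)):
    print(atz(i,225+(u-533)/s,140+v/s,.138))
for u,v in ((402,140),(372,262)): pass
E
```

```text
top bar 120 [ 0.58080544 -0.30843979] [0.00600664 0.01509543] -165.90260420354784 0.05244955388131345 0.194007970953065
 all [ 0.52998454 -0.35970395] [ 0.63316477 -0.25664538] [ 0.58157465 -0.30817467]
 collar 367 [0.54217021 0.224398   0.13929227] [0.49453069 0.18865712 0.13017037] [0.58919768 0.2617936  0.14554275] 0.5432842373847961 0.2247452586889267 0.03653461113572121
 base [0.53411465 0.19729489 0.01311306] [0.48861222 0.16780562 0.00411218] [0.59996286 0.24634215 0.02411298] [0.54428754 0.20707388 0.01411258]
side bar 127 [ 0.58313399 -0.3043186 ] [0.00647798 0.01520296] -166.29585795144345 0.051772124234522286 0.19086435621273098
 all [ 0.53714011 -0.35362985] [ 0.62861048 -0.23529485] [ 0.5828753  -0.29446235]
 collar 701 [0.54463351 0.22947477 0.13741388] [0.49753481 0.19087112 0.13005538] [0.59372971 0.26486553 0.14331146] 0.545583188533783 0.22749242186546326 0.03711121901869774
 base [0.53807534 0.24147807 0.01144572] [0.48779693 0.17176097 0.00445799] [0.60418017 0.28467816 0.02854702] [0.54598855 0.22821956 0.01650251]
[0.58560993 0.21863914 0.138     ]
[0.49799446 0.22316643 0.138     ]
[0.57327783 0.22190573 0.138     ]
[0.51475907 0.22776865 0.138     ]
```

The white brush is confirmed: round white cap with an upright bar, in the rack, at about (0.582,-0.306) with bar yaw 14°. Its top is at 0.194, as it should be. The cell is at about (0.544,0.226) with slot yaw about -4°. I move up and over towards the brush.

```bash
python3 -m pendant '[{"z":-4},{"z":-4},{"x":2,"y":-0.5},{"x":3,"y":-0.9},{"x":3,"y":-0.9}]'; python3 -m pendant '[{"x":3.5,"y":-1},{"x":3.5,"y":-1},{"x":3.5,"y":-1},{"x":3.5,"y":-1},{"x":3.5,"y":-1}]'
```

```text
invalid input at $[0]: expected keys x, y, z, rx, ry, rz, claw
invalid input at $[0]: expected keys x, y, z, rx, ry, rz, claw
```

```bash
python3 -m pendant '[{"x":0,"y":0,"z":-4,"rx":0,"ry":0,"rz":0,"claw":1},{"x":0,"y":0,"z":-4,"rx":0,"ry":0,"rz":0,"claw":1},{"x":2,"y":-0.5,"z":0,"rx":0,"ry":0,"rz":0,"claw":1},{"x":3.5,"y":-1,"z":0,"rx":0,"ry":0,"rz":0,"claw":1},{"x":3.5,"y":-1,"z":0,"rx":0,"ry":0,"rz":0,"claw":1}]'; python3 -m pendant '[{"x":3.5,"y":-1,"z":0,"rx":0,"ry":0,"rz":0,"claw":1},{"x":3.5,"y":-1,"z":0,"rx":0,"ry":0,"rz":0,"claw":1},{"x":3.5,"y":-1,"z":0,"rx":0,"ry":0,"rz":0,"claw":1},{"x":3.5,"y":-1,"z":0,"rx":0,"ry":0,"rz":0,"claw":1},{"x":3.5,"y":-1,"z":0,"rx":0,"ry":0,"rz":0,"claw":1}]'
```

```text
time_s: 0.95
eef_pos: [0.2244, -0.5099, 0.3114]
tool_rot: [0.992, 0.125, 0.0, 0.0]
ft_force: [0.8, -0.5, -0.5]
width: 0.0854
time_s: 1.45
eef_pos: [0.382, -0.4176, 0.3114]
tool_rot: [0.992, 0.125, 0.0, -0.0]
ft_force: [-0.1, -0.2, -0.0]
width: 0.0853
```

```bash
python3 -m pendant '[{"x":4.3,"y":-1.3,"z":0,"rx":0,"ry":0,"rz":0,"claw":1},{"x":4.3,"y":-1.3,"z":0,"rx":0,"ry":0,"rz":0,"claw":1},{"x":4.3,"y":-1.3,"z":0,"rx":0,"ry":0,"rz":0,"claw":1},{"x":4.3,"y":-1.4,"z":0,"rx":0,"ry":0,"rz":0,"claw":1},{"x":4.3,"y":-1.4,"z":0,"rx":0,"ry":0,"rz":0,"claw":1}]';  python3 -m pendant '[{"x":0,"y":0,"z":0,"rx":0,"ry":0,"rz":-8.5,"claw":1},{"x":0,"y":0,"z":0,"rx":0,"ry":0,"rz":-8.5,"claw":1},{"x":0,"y":0,"z":0,"rx":0,"ry":0,"rz":-8.5,"claw":1},{"x":0,"y":0,"z":0,"rx":0,"ry":0,"rz":-8.5,"claw":1},{"x":0,"y":0,"z":0,"rx":0,"ry":0,"rz":-8.5,"claw":1}]'; python3 -c "
from bench import readout;print(readout.observe()['qpos'])"
```

```text
time_s: 1.95
eef_pos: [0.5738, -0.2991, 0.3114]
tool_rot: [0.992, 0.125, 0.0, 0.0]
ft_force: [0.1, -1.3, 0.5]
width: 0.0852
time_s: 2.45
eef_pos: [0.5724, -0.3003, 0.3112]
tool_rot: [0.878, 0.479, -0.0, -0.0]
ft_force: [-0.8, -0.7, -0.8]
width: 0.0855
[ 0.50408739  0.77349697 -0.18291402  1.02519367  0.13047433  1.35324067
 -0.22800085]
```

```bash
for i in 1 ; do python3 -m pendant '[{"x":0,"y":0,"z":0,"rx":0,"ry":0,"rz":-8.5,"claw":1},{"x":0,"y":0,"z":0,"rx":0,"ry":0,"rz":-8.5,"claw":1},{"x":0,"y":0,"z":0,"rx":0,"ry":0,"rz":-8.5,"claw":1},{"x":0,"y":0,"z":0,"rx":0,"ry":0,"rz":-8.5,"claw":1},{"x":0,"y":0,"z":0,"rx":0,"ry":0,"rz":-8.5,"claw":1}]';  python3 -m pendant '[{"x":0,"y":0,"z":0,"rx":0,"ry":0,"rz":-8.5,"claw":1},{"x":0,"y":0,"z":0,"rx":0,"ry":0,"rz":-8.5,"claw":1},{"x":0,"y":0,"z":0,"rx":0,"ry":0,"rz":-8.5,"claw":1},{"x":0,"y":0,"z":0,"rx":0,"ry":0,"rz":-8.5,"claw":1},{"x":0,"y":0,"z":0,"rx":0,"ry":0,"rz":-8.5,"claw":1}]';  python3 -m pendant '[{"x":0,"y":0,"z":0,"rx":0,"ry":0,"rz":-8.5,"claw":1},{"x":0,"y":0,"z":0,"rx":0,"ry":0,"rz":-8.5,"claw":1},{"x":0,"y":0,"z":0,"rx":0,"ry":0,"rz":-8.5,"claw":1},{"x":0,"y":0,"z":0,"rx":0,"ry":0,"rz":-8.5,"claw":1},{"x":0,"y":0,"z":0,"rx":0,"ry":0,"rz":-8.5,"claw":1}]';  done; python3 -m pendant '[{"x":0,"y":0,"z":0,"rx":0,"ry":0,"rz":-7,"claw":1},{"x":0,"y":0,"z":0,"rx":0,"ry":0,"rz":0,"claw":1}]'; python3 - <<'E'
from h import *
print(readout.observe()['qpos'])
i=eyes.camera_info("wrist")
p,d=eyes.grab_frame("wrist"); cv2.imwrite("pics/w1.png",p[:,:,::-1]); np.savez("pics/w1.npz",p=p,d=d,**i)
X=cloud("wrist",p,d,i)
for r in spotter.silhouettes("wrist","brush")[:3]: print(r["score"],np.array(r["rect"])*[640,400,640,400])
for lo,hi in ((.185,.21),(.146,.21)):
    m=(X[...,2]>lo)&(X[...,2]<hi)&(abs(X[...,0]-.58)<.05)&(abs(X[...,1]+.306)<.05)&(p.min(-1)>120)
    Y=X[m][:,:2]; mu=Y.mean(0); w,V=np.linalg.eigh(np.cov((Y-mu).T)); v=V[:,1]
    print(m.sum(),mu,cv2.minAreaRect((Y*1000).astype(np.float32)),np.degrees(np.arctan2(v[1],v[0])),np.median(X[m][:,2]),Y.min(0),Y.max(0))
E
```

```text
time_s: 2.95
eef_pos: [0.5724, -0.3003, 0.3113]
tool_rot: [0.645, 0.764, -0.0, -0.0]
ft_force: [0.3, -0.7, -0.5]
width: 0.0853
time_s: 3.45
eef_pos: [0.5724, -0.3004, 0.3112]
tool_rot: [0.324, 0.946, 0.0, -0.0]
ft_force: [0.7, -0.4, -0.4]
width: 0.0857
time_s: 3.95
eef_pos: [0.5724, -0.3004, 0.3112]
tool_rot: [-0.041, 0.999, 0.0, -0.0]
ft_force: [0.3, 0.1, -0.2]
width: 0.085
time_s: 4.15
eef_pos: [0.5724, -0.3004, 0.3111]
tool_rot: [-0.1, 0.995, 0.0, -0.0]
ft_force: [0.2, 0.4, -0.6]
width: 0.0854
[ 0.70600231  0.83645048 -0.75403235  1.01558015  0.53601663  1.46425507
  1.85241373]
0.86 [274.624   1.32  320.768  89.   ]
0.56 [281.728 157.88  345.216 227.48 ]
1097 [ 0.581594   -0.31185537] ((582.1480712890625, -311.923583984375), (50.985164642333984, 19.99858283996582), 15.11686897277832) -164.9456047647722 0.19349724196806795 [ 0.55649881 -0.3271556 ] [ 0.60842311 -0.29685284]
2693 [ 0.57975962 -0.31155906] ((580.8193359375, -311.9316711425781), (60.29362106323242, 62.937278747558594), 8.471403121948242) 84.19501235194927 0.15040088442116462 [ 0.55088176 -0.3437401 ] [ 0.61247563 -0.28041594]
```

View pics/w1.png

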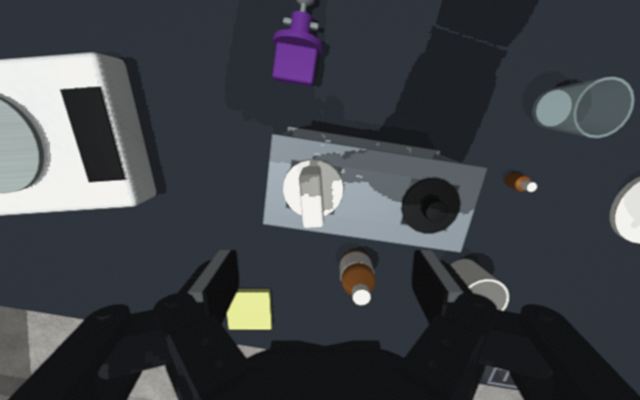

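The close-up shows the white bar at (312,195) in the rack and the purple look-alike at (297,55), so the choice holds. Brush centre is about (0.582,-0.310), bar yaw 15°, bar size 51x20 mm. I align and descend.

```bash
python3 -m pendant '[{"x":0,"y":0,"z":0,"rx":0,"ry":0,"rz":-3.6,"claw":1},{"x":-0.7,"y":-1.2,"z":2,"rx":0,"ry":0,"rz":0,"claw":1},{"x":0,"y":0,"z":4,"rx":0,"ry":0,"rz":0,"claw":1},{"x":0,"y":0,"z":2.5,"rx":0,"ry":0,"rz":0,"claw":1},{"x":0,"y":0,"z":0,"rx":0,"ry":0,"rz":0,"claw":1}]'; python3 - <<'E'
from h import *
print(readout.observe()['qpos'])
i=eyes.camera_info("wrist")
p,d=eyes.grab_frame("wrist"); cv2.imwrite("pics/w2.png",p[:,:,::-1])
X=cloud("wrist",p,d,i)
m=(X[...,2]>.185)&(X[...,2]<.21)&(abs(X[...,0]-.58)<.05)&(abs(X[...,1]+.306)<.035)&(p.min(-1)>120)
Y=X[m][:,:2];print(m.sum(),cv2.minAreaRect((Y*1000).astype(np.float32)))
E
```

```text
time_s: 4.75
eef_pos: [0.5812, -0.31, 0.2235]
tool_rot: [-0.129, 0.992, 0.001, -0.002]
ft_force: [0.1, -1.0, -0.3]
width: 0.0855
[ 0.71993878  0.93163717 -0.74321408  1.12242376  0.59866962  1.29766761
  1.86283001]
2434 ((581.9562377929688, -311.8342590332031), (51.9098014831543, 20.050735473632812), 15.133647918701172)
```

View pics/w2.png

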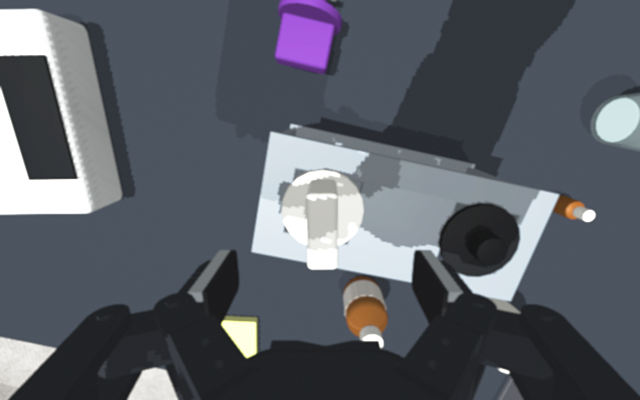

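The bar sits centred between the fingers at (322,220). I descend and grip.

```bash
python3 -m pendant '[{"x":0,"y":-0.15,"z":3,"rx":0,"ry":0,"rz":0,"claw":1},{"x":0,"y":0,"z":2.5,"rx":0,"ry":0,"rz":0,"claw":1},{"x":0,"y":0,"z":1,"rx":0,"ry":0,"rz":0,"claw":1},{"x":0,"y":0,"z":0,"rx":0,"ry":0,"rz":0,"claw":1},{"x":0,"y":0,"z":0,"rx":0,"ry":0,"rz":0,"claw":1}]' 60; python3 -m pendant '[{"x":0,"y":0,"z":0,"rx":0,"ry":0,"rz":0,"claw":0},{"x":0,"y":0,"z":0,"rx":0,"ry":0,"rz":0,"claw":0},{"x":0,"y":0,"z":0,"rx":0,"ry":0,"rz":0,"claw":0},{"x":0,"y":0,"z":0,"rx":0,"ry":0,"rz":0,"claw":0},{"x":0,"y":0,"z":0,"rx":0,"ry":0,"rz":0,"claw":0}]' 80
```

```text
time_s: 5.3
eef_pos: [0.5834, -0.3117, 0.1631]
tool_rot: [-0.13, 0.992, -0.0, 0.001]
ft_force: [0.3, -0.5, 0.4]
width: 0.0856
time_s: 5.8
eef_pos: [0.5828, -0.3116, 0.1617]
tool_rot: [-0.13, 0.991, -0.0, 0.0]
ft_force: [0.2, 0.1, 0.4]
width: 0.019
```

```bash
python3 -m pendant '[{"x":0,"y":0,"z":-1.5,"rx":0,"ry":0,"rz":0,"claw":0},{"x":0,"y":0,"z":-3,"rx":0,"ry":0,"rz":0,"claw":0},{"x":0,"y":0,"z":-3.5,"rx":0,"ry":0,"rz":0,"claw":0},{"x":0,"y":0,"z":-3.5,"rx":0,"ry":0,"rz":0,"claw":0},{"x":0,"y":0,"z":-3.5,"rx":0,"ry":0,"rz":0,"claw":0}]'; python3 -m pendant '[{"x":0,"y":0,"z":0,"rx":0,"ry":0,"rz":0,"claw":0},{"x":0,"y":0,"z":0,"rx":0,"ry":0,"rz":0,"claw":0}]'; python3 - <<'E'
from h import *
s=readout.observe();print(s['qpos'],s['eef_pos'],s['width'])
for n in ("side","top"):
    p,d=eyes.grab_frame(n); cv2.imwrite(f"pics/{n}3.png",p[:,:,::-1]); np.savez(f"pics/{n}3.npz",p=p,d=d)
i=eyes.camera_info("wrist"); p,d=eyes.grab_frame("wrist"); cv2.imwrite("pics/w3.png",p[:,:,::-1])
E
```

```text
time_s: 6.3
eef_pos: [0.5824, -0.3113, 0.3139]
tool_rot: [-0.13, 0.991, 0.0, 0.0]
ft_force: [0.4, -0.7, -1.1]
width: 0.0188
time_s: 6.5
eef_pos: [0.5827, -0.3113, 0.3121]
tool_rot: [-0.13, 0.991, -0.0, 0.0]
ft_force: [1.1, -0.9, -2.4]
width: 0.0186
[ 0.69741269  0.86467477 -0.75971912  0.94137431  0.55300241  1.50591934
  1.9379104 ] [ 0.58273067 -0.31134875  0.31206268] 0.018599849319268183
```

View pics/side3.png

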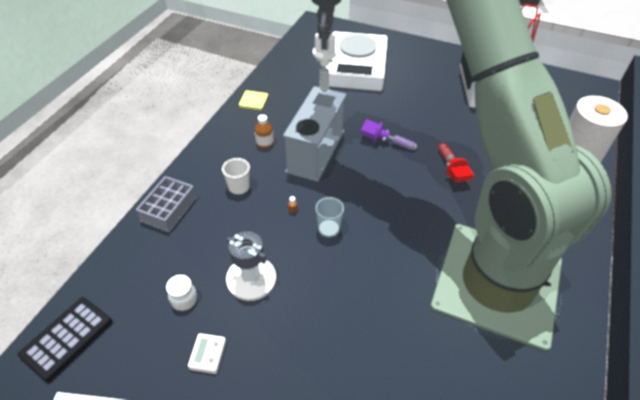

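View pics/w3.png

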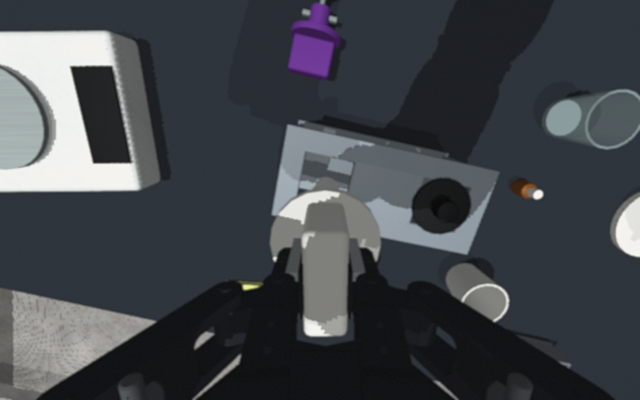

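The brush is gripped, upright and clear of the rack. Next I raise it a bit more to clear the probe knob and carry it over to the cell.

```bash
python3 -m pendant '[{"x":0,"y":0,"z":-2,"rx":0,"ry":0,"rz":0,"claw":0},{"x":0,"y":0,"z":-2,"rx":0,"ry":0,"rz":5,"claw":0},{"x":0,"y":0,"z":0,"rx":0,"ry":0,"rz":7,"claw":0},{"x":0,"y":0,"z":0,"rx":0,"ry":0,"rz":7,"claw":0},{"x":0,"y":0,"z":0,"rx":0,"ry":0,"rz":0,"claw":0}]';python3 -m pendant '[{"x":0,"y":2,"z":0,"rx":0,"ry":0,"rz":0,"claw":0},{"x":0,"y":3.5,"z":0,"rx":0,"ry":0,"rz":0,"claw":0},{"x":0,"y":3.5,"z":0,"rx":0,"ry":0,"rz":0,"claw":0},{"x":0,"y":3.5,"z":0,"rx":0,"ry":0,"rz":0,"claw":0},{"x":0,"y":3.5,"z":0,"rx":0,"ry":0,"rz":0,"claw":0}]'
```

```text
time_s: 7.15
eef_pos: [0.5826, -0.3115, 0.3506]
tool_rot: [0.036, 0.999, 0.0, -0.001]
ft_force: [0.6, 0.5, -0.8]
width: 0.019
time_s: 7.65
eef_pos: [0.5937, -0.1507, 0.3509]
tool_rot: [0.033, 0.999, 0.0, -0.0]
ft_force: [0.9, 0.6, -1.3]
width: 0.0191
```

```bash
python3 -m pendant '[{"x":0,"y":3.7,"z":0,"rx":0,"ry":0,"rz":0,"claw":0},{"x":0,"y":3.7,"z":0,"rx":0,"ry":0,"rz":0,"claw":0},{"x":0,"y":3.7,"z":0,"rx":0,"ry":0,"rz":0,"claw":0},{"x":0,"y":3.7,"z":0,"rx":0,"ry":0,"rz":0,"claw":0},{"x":0,"y":3.7,"z":0,"rx":0,"ry":0,"rz":0,"claw":0}]'; python3 -m pendant '[{"x":0,"y":3.7,"z":0,"rx":0,"ry":0,"rz":0,"claw":0},{"x":0,"y":3.7,"z":0,"rx":0,"ry":0,"rz":0,"claw":0},{"x":0,"y":3.7,"z":0,"rx":0,"ry":0,"rz":0,"claw":0},{"x":0,"y":3.7,"z":0,"rx":0,"ry":0,"rz":0,"claw":0},{"x":0,"y":2.5,"z":0,"rx":0,"ry":0,"rz":0,"claw":0}]'; python3 -m pendant '[{"x":0,"y":0,"z":0,"rx":0,"ry":0,"rz":0,"claw":0},{"x":0,"y":0,"z":0,"rx":0,"ry":0,"rz":0,"claw":0}]';  python3 - <<'E'
from h import *
s=readout.observe();print(s['qpos'],s['eef_pos'],s['width'])
i=eyes.camera_info("wrist"); p,d=eyes.grab_frame("wrist"); cv2.imwrite("pics/w4.png",p[:,:,::-1]);np.savez("pics/w4.npz",p=p,d=d,**i)
E
```

```text
time_s: 8.15
eef_pos: [0.6067, 0.0339, 0.3509]
tool_rot: [0.033, 0.999, -0.0, -0.0]
ft_force: [0.4, 0.5, -1.0]
width: 0.019
time_s: 8.65
eef_pos: [0.6186, 0.2077, 0.3506]
tool_rot: [0.032, 0.999, 0.0, -0.001]
ft_force: [-0.5, 0.0, -1.3]
width: 0.0187
time_s: 8.85
eef_pos: [0.619, 0.2053, 0.3507]
tool_rot: [0.033, 0.999, -0.0, -0.0]
ft_force: [0.1, -0.8, -1.2]
width: 0.019
[-0.15319416  0.81217248 -0.65324152  0.88134767  0.45662462  1.5646796
  0.86282574] [0.61899529 0.2052968  0.35067131] 0.01895475506125906
```

View pics/w4.png

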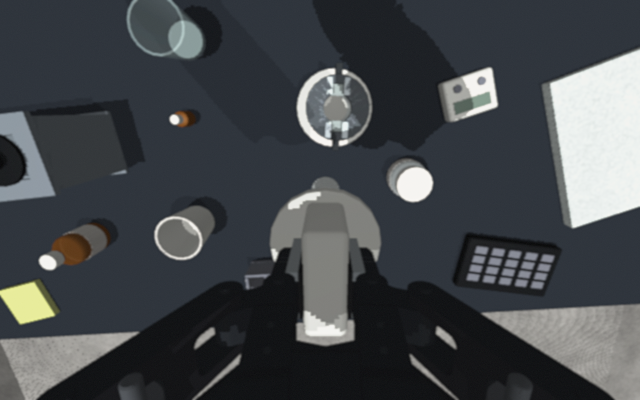

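The collar shows at (335,108), with tabs near (339,72) and (335,143). The gripped flange is at (325,230).

```bash
python3 - <<'E'
from h import *
z=np.load("pics/w4.npz"); p,d=z["p"],z["d"]; i={k:z[k] for k in("intrinsics","R","t")}
X=cloud("wrist",p,d,i)
a,b,c,e=290,62,382,152
cv2.imwrite("pics/w4c.png",cv2.resize(p[b:e,a:c],None,fx=6,fy=6,interpolation=cv2.INTER_CUBIC)[:,:,::-1])
S=np.zeros((400,640),bool);S[b:e,a:c]=1
m=S&(X[...,2]>.132)&(X[...,2]<.15); Y=X[m]
print(m.sum(),Y[:,2].mean(),Y.min(0),Y.max(0)); print(cv2.minAreaRect((Y[:,:2]*1000).astype(np.float32)))
# project all collar-height pixels, radial mask
o=(m*255).astype(np.uint8)[b:e,a:c]; cv2.imwrite("pics/w4m.png",cv2.resize(o,None,fx=6,fy=6,interpolation=0))
# flange & bar of the gripped brush
S[:]=0;S[175:345,260:390]=1
for lo,hi in((.325,.345),(.362,.39),(.37,.39)):
    m=S&(X[...,2]>lo)&(X[...,2]<hi)&(p.min(-1)>60); Y=X[m]
    print(lo,m.sum(),np.median(Y,0),cv2.minAreaRect((Y[:,:2]*1000).astype(np.float32)))
E
```

```text
2721 0.13907553148794677 [0.49560148 0.18720268 0.13200774] [0.59311643 0.25953431 0.14234688]
((544.4041137695312, 223.78411865234375), (72.40830993652344, 73.0191421508789), 39.841835021972656)
0.325 3450 [0.60325453 0.20703571 0.33859371] ((607.9777221679688, 205.9711456298828), (64.0068130493164, 42.85381317138672), 86.73758697509766)
0.362 6063 [0.60896896 0.20568673 0.38236804] ((617.1051635742188, 207.6195831298828), (52.760902404785156, 42.17073059082031), 20.44084358215332)
0.37 5635 [0.61045055 0.20560077 0.38244903] ((617.8941650390625, 205.496337890625), (52.828163146972656, 37.23640060424805), 19.77256202697754)
```

View pics/w4c.png

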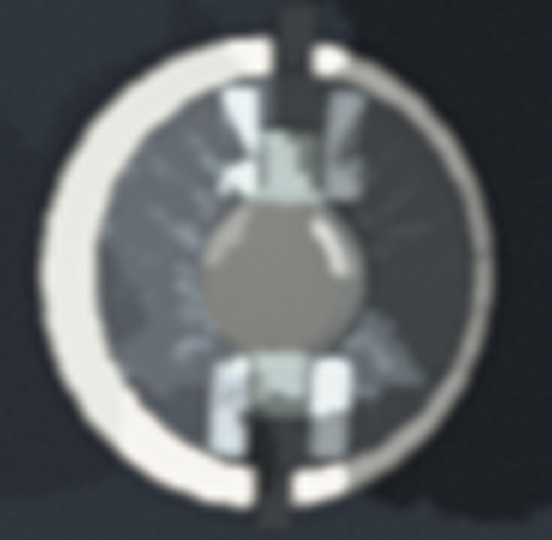

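View pics/w4m.png

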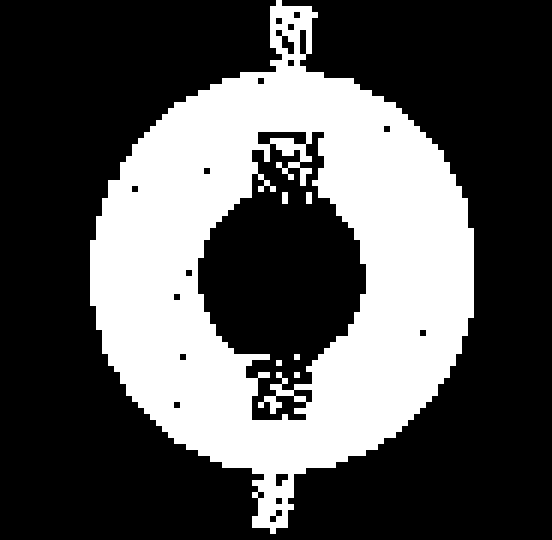

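```bash
cat > col.py <<'E'
from h import *
def collar(p,d,i,box=(290,62,382,152)):
    X=cloud("wrist",p,d,i); a,b,c,e=box
    S=np.zeros((400,640),bool);S[b:e,a:c]=1
    m=S&(X[...,2]>.130)&(X[...,2]<.15); Y=X[m][:,:2]; c=np.median(Y,0)
    from scipy.optimize import least_squares
    # centre: outer disc by minEnclosing of r<40mm, iterate
    for _ in range(5):
        Z=Y[np.linalg.norm(Y-c,axis=1)<.0385]; h=cv2.convexHull((Z*1000).astype(np.float32))[:,0]/1000
        f=least_squares(lambda q:np.linalg.norm(h-q[:2],axis=1)-q[2],[*c,.037],loss="soft_l1",f_scale=.0005); c=f.x[:2]
    r=np.linalg.norm(Y-c,axis=1); T=Y[(r>.041)]
    A=T[T[:,0]>c[0]].mean(0);B=T[T[:,0]<c[0]].mean(0); v=A-B
    return c,f.x[2],A,B,(A+B)/2,np.degrees(np.arctan2(v[1],v[0]))
E
python3 - <<'E'
from col import *
z=np.load("pics/w4.npz"); p,d=z["p"],z["d"]; i={k:z[k] for k in("intrinsics","R","t")}
for q in collar(p,d,i): print(np.round(q,4))
X=cloud("wrist",p,d,i)
m=(X[...,2]>.377)&(X[...,2]<.39)&(p.min(-1)>60); m[:,:295]=0;m[:,355:]=0
Y=X[m];print(m.sum(),np.median(Y[:,2]));
for x in np.arange(.59,.65,.005):
    k=abs(Y[:,0]-x)<.0025
    if k.sum()>10: print(round(x,3),k.sum(),np.round(np.percentile(Y[k][:,1],[1,99]),4),np.round(np.percentile(Y[k][:,1],[1,99]).mean(),4))
print(Y[:,0].min(),Y[:,0].max())
m=(X[...,2]>.33)&(X[...,2]<.345)&(p.min(-1)>60); m[:,:265]=0;m[:,385:]=0;m[:175]=0;m[262:]=0
Y=X[m][:,:2]; h=cv2.convexHull((Y*1000).astype(np.float32))[:,0]; h=h[h[:,0]<605]
from scipy.optimize import least_squares
f=least_squares(lambda q:np.linalg.norm(h-q[:2],axis=1)-q[2],[615,205,32],loss="soft_l1"); print("flange",f.x,np.median(X[m][:,2]))
E
```

```text
[0.5446 0.2237]
0.0366
[0.5892 0.2192]
[0.4998 0.2281]
[0.5445 0.2237]
-5.7135
4972 0.38251071198728437
0.59 50 [0.1991 0.2103] 0.2047
0.595 686 [0.1971 0.2162] 0.2066
0.6 521 [0.1967 0.2163] 0.2065
0.605 560 [0.1936 0.2159] 0.2047
0.61 543 [0.1941 0.2184] 0.2063
0.615 473 [0.1962 0.215 ] 0.2056
0.62 439 [0.1958 0.2147] 0.2052
0.625 440 [0.1954 0.2143] 0.2049
0.63 426 [0.1951 0.2141] 0.2046
0.635 409 [0.1944 0.2139] 0.2042
0.64 370 [0.1941 0.2136] 0.2039
0.645 55 [0.1958 0.2123] 0.2041
0.5918016762953904 0.6445747412829864
flange [618.17159802 205.21944802  31.62109242] 0.338593709703619
```

The collar centre is (0.5446,0.2237) with slot yaw -5.7°. Its radius of 36.6 mm and height of 0.139 match the description. The gripped brush axis is at the TCP minus about 0.8 mm in x, and the flange underside is about 20 mm below the TCP. TCP target is (0.5454,0.2238).

```bash
python3 -m pendant '[{"x":0,"y":0,"z":0,"rx":0,"ry":0,"rz":2,"claw":0},{"x":2.5,"y":0.4,"z":0,"rx":0,"ry":0,"rz":0,"claw":0},{"x":3,"y":0.4,"z":0,"rx":0,"ry":0,"rz":0,"claw":0},{"x":2,"y":0.3,"z":0,"rx":0,"ry":0,"rz":0,"claw":0},{"x":0,"y":0,"z":0,"rx":0,"ry":0,"rz":0,"claw":0}]'; python3 -m pendant '[{"x":0,"y":0,"z":2,"rx":0,"ry":0,"rz":0,"claw":0},{"x":0,"y":0,"z":1,"rx":0,"ry":0,"rz":0,"claw":0},{"x":0,"y":0,"z":0,"rx":0,"ry":0,"rz":0,"claw":0},{"x":0,"y":0,"z":0,"rx":0,"ry":0,"rz":0,"claw":0}]'; python3 - <<'E'
from h import *
s=readout.observe();print(s['eef_pos'],s['tool_rot'])
for n in("side","top"):
    p,d=eyes.grab_frame(n); a,b,c,e=(200,130,330,310) if n=="side" else (200,110,320,220)
    cv2.imwrite(f"pics/{n}5.png",cv2.resize(p[b:e,a:c],None,fx=3.2,fy=3.2,interpolation=cv2.INTER_CUBIC)[:,:,::-1])
E
```

```text
time_s: 9.4
eef_pos: [0.5441, 0.2237, 0.3524]
tool_rot: [0.051, 0.999, 0.0, 0.0]
ft_force: [1.3, 0.5, -0.9]
width: 0.019
time_s: 9.8
eef_pos: [0.546, 0.2237, 0.3216]
tool_rot: [0.053, 0.999, 0.0, -0.0]
ft_force: [0.3, -0.2, -0.9]
width: 0.0188
[0.54600199 0.22365626 0.32161553] [ 5.27173262e-02  9.98609471e-01  7.83367307e-05 -3.16123977e-05]
```

View pics/side5.png

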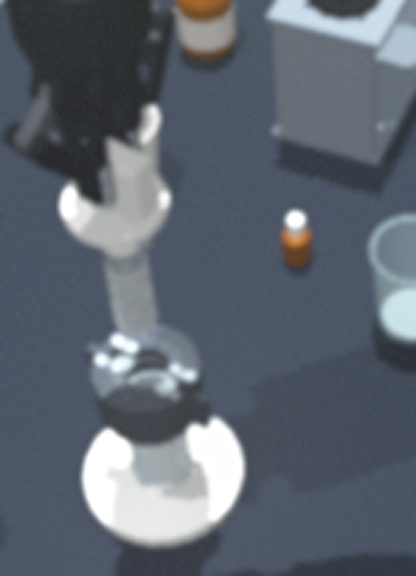

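```bash
python3 - <<'E'
from h import *
i=eyes.camera_info("side")
def P(x,s=3.2,a=200,b=130):
    c=i["R"]@np.array(x)+i["t"]; q=i["intrinsics"]@c; return np.round(((q[:2]/q[2])-[a,b])*s)
for z in (.309,.3015,.26,.182,.14): print(z,P([.5452,.2236,z]))
E
```

```text
0.309 [117. 198.]
0.3015 [119. 206.]
0.26 [126. 250.]
0.182 [139. 325.]
0.14 [146. 363.]
```

View pics/top5.png

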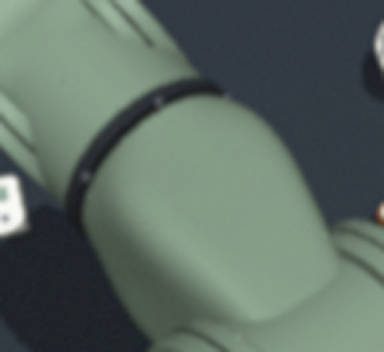

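The predicted tip (139,325) and collar (146,363) match the side picture (tip about (137,325), collar about (147,360)), so the brush is aligned over the bore. Starting the first stroke down.

```bash
python3 -m pendant '[{"x":0.05,"y":0,"z":2.5,"rx":0,"ry":0,"rz":0,"claw":0},{"x":0,"y":0,"z":2.5,"rx":0,"ry":0,"rz":0,"claw":0},{"x":0,"y":0,"z":0,"rx":0,"ry":0,"rz":0,"claw":0}]'; python3 -m pendant '[{"x":0,"y":0,"z":2.5,"rx":0,"ry":0,"rz":0,"claw":0},{"x":0,"y":0,"z":2.5,"rx":0,"ry":0,"rz":0,"claw":0},{"x":0,"y":0,"z":2.3,"rx":0,"ry":0,"rz":0,"claw":0},{"x":0,"y":0,"z":0,"rx":0,"ry":0,"rz":0,"claw":0},{"x":0,"y":0,"z":0,"rx":0,"ry":0,"rz":0,"claw":0}]'; python3 - <<'E'
from h import *
s=readout.observe();print(s['eef_pos'],s['ft_force'],s['wrist_torque'])
for n in("side",):
    p,d=eyes.grab_frame(n); a,b,c,e=(200,130,330,310)
    cv2.imwrite(f"pics/{n}6.png",cv2.resize(p[b:e,a:c],None,fx=3.2,fy=3.2,interpolation=cv2.INTER_CUBIC)[:,:,::-1])
E
```

```text
time_s: 10.2
eef_pos: [0.5447, 0.2234, 0.2695]
tool_rot: [0.052, 0.999, -0.001, -0.001]
ft_force: [-0.7, -0.6, -0.0]
width: 0.0188
time_s: 10.7
eef_pos: [0.5457, 0.2245, 0.2]
tool_rot: [0.053, 0.999, 0.0, 0.001]
ft_force: [0.1, 0.3, -1.5]
width: 0.0194
[0.54569808 0.22445193 0.19996684] [ 0.14846013  0.294813   -1.53347053] [-0.03361088 -0.01449395 -0.03242115]
```

View pics/side6.png

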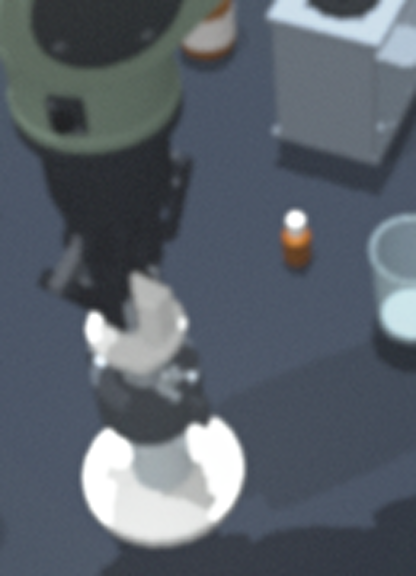

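The flange is about 40 mm above the collar, the bristles are in the tube and nothing is binding. Next come draw up, second stroke down, and up again.

```bash
python3 -m pendant '[{"x":0,"y":0,"z":-2.5,"rx":0,"ry":0,"rz":0,"claw":0},{"x":0,"y":0,"z":-2.5,"rx":0,"ry":0,"rz":0,"claw":0},{"x":0,"y":0,"z":0,"rx":0,"ry":0,"rz":0,"claw":0},{"x":0,"y":0,"z":0,"rx":0,"ry":0,"rz":0,"claw":0},{"x":0,"y":0,"z":0,"rx":0,"ry":0,"rz":0,"claw":0}]';python3 -m pendant '[{"x":0,"y":0,"z":2.5,"rx":0,"ry":0,"rz":0,"claw":0},{"x":0,"y":0,"z":2.5,"rx":0,"ry":0,"rz":0,"claw":0},{"x":0,"y":0,"z":0,"rx":0,"ry":0,"rz":0,"claw":0},{"x":0,"y":0,"z":0,"rx":0,"ry":0,"rz":0,"claw":0},{"x":0,"y":0,"z":0,"rx":0,"ry":0,"rz":0,"claw":0}]';python3 -m pendant '[{"x":0,"y":0,"z":-2.5,"rx":0,"ry":0,"rz":0,"claw":0},{"x":0,"y":0,"z":-2.5,"rx":0,"ry":0,"rz":0,"claw":0},{"x":0,"y":0,"z":0,"rx":0,"ry":0,"rz":0,"claw":0},{"x":0,"y":0,"z":0,"rx":0,"ry":0,"rz":0,"claw":0},{"x":0,"y":0,"z":0,"rx":0,"ry":0,"rz":0,"claw":0}]'
python3 - <<'E'
from h import *
s=readout.observe();print(s['eef_pos'],s['ft_force'],s['wrist_torque'],s['qpos'])
i=eyes.camera_info("wrist"); p,d=eyes.grab_frame("wrist"); cv2.imwrite("pics/w7.png",p[:,:,::-1]);np.savez("pics/w7.npz",p=p,d=d,**i)
E
```

```text
time_s: 11.25
eef_pos: [0.5452, 0.2239, 0.2483]
tool_rot: [0.053, 0.999, -0.0, -0.0]
ft_force: [0.4, -0.6, -1.3]
width: 0.0189
time_s: 11.75
eef_pos: [0.5455, 0.2244, 0.1995]
tool_rot: [0.053, 0.999, 0.0, 0.001]
ft_force: [0.1, 0.5, -1.3]
width: 0.0189
time_s: 12.25
eef_pos: [0.5451, 0.2239, 0.248]
tool_rot: [0.053, 0.999, -0.0, -0.0]
ft_force: [-0.1, 0.4, -1.4]
width: 0.019
[0.54506403 0.22389309 0.24804388] [-0.09871243  0.43719258 -1.3804489 ] [-0.05589345  0.04518756  0.0118201 ] [-0.14282717  0.7686789  -0.64532226  1.39146934  0.47821602  1.13972305
  0.61315196]
```

View pics/w7.png

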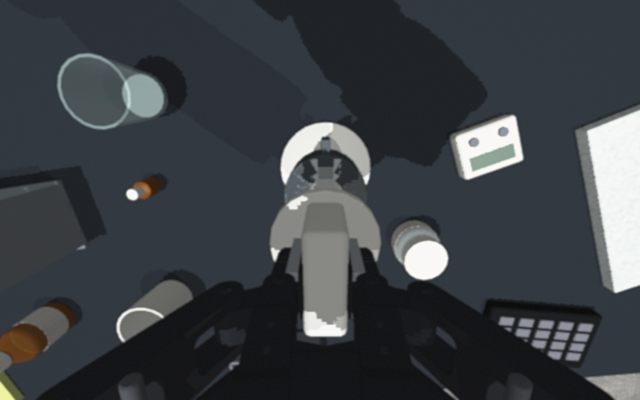

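The far tab at (326,145) lines up with the bar at (325,260). I push in gently, watching the force.

```bash
python3 -m pendant '[{"x":0,"y":0,"z":2.5,"rx":0,"ry":0,"rz":0,"claw":0},{"x":0,"y":0,"z":2.5,"rx":0,"ry":0,"rz":0,"claw":0},{"x":0,"y":0,"z":1,"rx":0,"ry":0,"rz":0,"claw":0},{"x":0,"y":0,"z":0,"rx":0,"ry":0,"rz":0,"claw":0},{"x":0,"y":0,"z":0,"rx":0,"ry":0,"rz":0,"claw":0}]' 120;python3 -m pendant '[{"x":0,"y":0,"z":0.4,"rx":0,"ry":0,"rz":0,"claw":0},{"x":0,"y":0,"z":0.4,"rx":0,"ry":0,"rz":0,"claw":0},{"x":0,"y":0,"z":0,"rx":0,"ry":0,"rz":0,"claw":0}]';python3 -m pendant '[{"x":0,"y":0,"z":0.3,"rx":0,"ry":0,"rz":0,"claw":0},{"x":0,"y":0,"z":0.3,"rx":0,"ry":0,"rz":0,"claw":0},{"x":0,"y":0,"z":0,"rx":0,"ry":0,"rz":0,"claw":0}]'
```

```text
time_s: 12.8
eef_pos: [0.5454, 0.2243, 0.1891]
tool_rot: [0.053, 0.999, 0.0, 0.0]
ft_force: [-0.1, 0.5, -2.0]
width: 0.0185
time_s: 13.1
eef_pos: [0.5451, 0.224, 0.1801]
tool_rot: [0.053, 0.999, -0.0, -0.0]
ft_force: [0.5, -0.3, -1.1]
width: 0.0182
time_s: 13.4
eef_pos: [0.5453, 0.2241, 0.1742]
tool_rot: [0.053, 0.999, 0.0, 0.0]
ft_force: [0.7, 0.3, 1.5]
width: 0.0187
```

```bash
python3 -m pendant '[{"x":0,"y":0,"z":0.4,"rx":0,"ry":0,"rz":0,"claw":0},{"x":0,"y":0,"z":0.4,"rx":0,"ry":0,"rz":0,"claw":0},{"x":0,"y":0,"z":0,"rx":0,"ry":0,"rz":0,"claw":0}]';python3 -m pendant '[{"x":0,"y":0,"z":0.3,"rx":0,"ry":0,"rz":0,"claw":0},{"x":0,"y":0,"z":0.2,"rx":0,"ry":0,"rz":0,"claw":0},{"x":0,"y":0,"z":0,"rx":0,"ry":0,"rz":0,"claw":0}]';python3 -m pendant '[{"x":0,"y":0,"z":0.1,"rx":0,"ry":0,"rz":0,"claw":0},{"x":0,"y":0,"z":0.1,"rx":0,"ry":0,"rz":0,"claw":0},{"x":0,"y":0,"z":0,"rx":0,"ry":0,"rz":0,"claw":0}]'
```

```text
time_s: 13.7
eef_pos: [0.5453, 0.2242, 0.166]
tool_rot: [0.053, 0.999, 0.0, 0.0]
ft_force: [-0.1, 0.3, 5.7]
width: 0.0179
time_s: 14.0
eef_pos: [0.5453, 0.2242, 0.1614]
tool_rot: [0.053, 0.999, 0.0, 0.0]
ft_force: [-0.6, -0.5, 9.3]
width: 0.019
time_s: 14.3
eef_pos: [0.5453, 0.2242, 0.1597]
tool_rot: [0.053, 0.999, 0.0, 0.0]
ft_force: [-0.4, -0.9, 8.4]
width: 0.0185
```

```bash
python3 -m pendant '[{"x":0,"y":0,"z":0.1,"rx":0,"ry":0,"rz":0,"claw":0},{"x":0,"y":0,"z":0,"rx":0,"ry":0,"rz":0,"claw":0}]';python3 -m pendant '[{"x":0,"y":0,"z":0.1,"rx":0,"ry":0,"rz":0,"claw":0},{"x":0,"y":0,"z":0,"rx":0,"ry":0,"rz":0,"claw":0}]'
```

```text
time_s: 14.5
eef_pos: [0.5454, 0.2242, 0.1596]
tool_rot: [0.053, 0.999, 0.0, 0.001]
ft_force: [-5.9, -4.6, 27.1]
width: 0.0183
time_s: 14.7
eef_pos: [0.5454, 0.2242, 0.1596]
tool_rot: [0.053, 0.999, 0.0, 0.001]
ft_force: [-10.7, -7.8, 42.4]
width: 0.0185
```

It is flush at TCP z = 0.1596, where the force rises stiffly. I back off the extra preload, then turn clockwise (rz +, tool z points down).

```bash
python3 -m pendant '[{"x":0,"y":0,"z":-0.15,"rx":0,"ry":0,"rz":0,"claw":0},{"x":0,"y":0,"z":0,"rx":0,"ry":0,"rz":0,"claw":0}]';python3 -m pendant '[{"x":0,"y":0,"z":0,"rx":0,"ry":0,"rz":4,"claw":0},{"x":0,"y":0,"z":0,"rx":0,"ry":0,"rz":5,"claw":0},{"x":0,"y":0,"z":0,"rx":0,"ry":0,"rz":5,"claw":0},{"x":0,"y":0,"z":0,"rx":0,"ry":0,"rz":5,"claw":0},{"x":0,"y":0,"z":0,"rx":0,"ry":0,"rz":0,"claw":0}]'; python3 -c "
from bench import readout as r;s=r.observe();print(s['wrist_torque'],s['qpos'])"
```

```text
time_s: 14.9
eef_pos: [0.5454, 0.2241, 0.1597]
tool_rot: [0.053, 0.999, 0.0, 0.0]
ft_force: [-3.5, -2.2, 18.1]
width: 0.018
time_s: 15.4
eef_pos: [0.5454, 0.2241, 0.1597]
tool_rot: [0.218, 0.976, 0.0, 0.001]
ft_force: [-2.8, -2.4, 16.6]
width: 0.0186
[-0.62436349  0.65047438 -0.0183162 ] [-0.20138717  0.85171301 -0.5038289   1.51194764  0.48191759  0.90251239
  0.2677595 ]
```

```bash
python3 -m pendant '[{"x":0,"y":0,"z":0,"rx":0,"ry":0,"rz":5,"claw":0},{"x":0,"y":0,"z":0,"rx":0,"ry":0,"rz":5,"claw":0},{"x":0,"y":0,"z":0,"rx":0,"ry":0,"rz":5,"claw":0},{"x":0,"y":0,"z":0,"rx":0,"ry":0,"rz":5,"claw":0},{"x":0,"y":0,"z":0,"rx":0,"ry":0,"rz":5,"claw":0}]';python3 -m pendant '[{"x":0,"y":0,"z":0,"rx":0,"ry":0,"rz":5,"claw":0},{"x":0,"y":0,"z":0,"rx":0,"ry":0,"rz":5,"claw":0},{"x":0,"y":0,"z":0,"rx":0,"ry":0,"rz":5,"claw":0},{"x":0,"y":0,"z":0,"rx":0,"ry":0,"rz":5,"claw":0},{"x":0,"y":0,"z":0,"rx":0,"ry":0,"rz":5,"claw":0}]'; python3 -c "
from bench import readout as r;s=r.observe();print(s['wrist_torque'],s['qpos'])"
```

```text
time_s: 15.9
eef_pos: [0.5456, 0.2242, 0.1597]
tool_rot: [0.424, 0.905, 0.001, 0.001]
ft_force: [-0.9, -2.1, 15.9]
width: 0.0184
time_s: 16.4
eef_pos: [0.5457, 0.224, 0.1597]
tool_rot: [0.61, 0.792, 0.001, 0.001]
ft_force: [-0.7, -2.7, 16.6]
width: 0.0186
[-0.64174429  0.43256966  0.21690177] [-0.31735134  0.82290789 -0.25772354  1.51593214  0.25559413  0.83440988
 -0.4105934 ]
```

```bash
python3 -m pendant '[{"x":0,"y":0,"z":0,"rx":0,"ry":0,"rz":5,"claw":0},{"x":0,"y":0,"z":0,"rx":0,"ry":0,"rz":5,"claw":0},{"x":0,"y":0,"z":0,"rx":0,"ry":0,"rz":3,"claw":0},{"x":0,"y":0,"z":0,"rx":0,"ry":0,"rz":0,"claw":0}]';python3 -c "
from bench import readout as r;s=r.observe();print(s['wrist_torque'],s['qpos'])"; python3 -m pendant '[{"x":0,"y":0,"z":0,"rx":0,"ry":0,"rz":2,"claw":0},{"x":0,"y":0,"z":0,"rx":0,"ry":0,"rz":0,"claw":0}]'; python3 -c "
from bench import readout as r;s=r.observe();print(s['wrist_torque'],s['qpos'])"
```

```text
time_s: 16.8
eef_pos: [0.5456, 0.224, 0.1597]
tool_rot: [0.696, 0.718, 0.001, 0.001]
ft_force: [-0.9, -3.0, 16.3]
width: 0.0185
[-0.61697662  0.43383352 -0.01208683] [-0.34931321  0.81893459 -0.19248404  1.51717627  0.19267274  0.82276852
 -0.58121043]
time_s: 17.0
eef_pos: [0.5456, 0.2239, 0.1597]
tool_rot: [0.708, 0.706, 0.001, 0.0]
ft_force: [-1.8, -2.7, 16.2]
width: 0.0186
[-0.62272299  0.54094183  0.07522434] [-0.35395562  0.81847047 -0.1827953   1.51738612  0.18300765  0.82120241
 -0.60676745]
```

```bash
for k in 1; do python3 -m pendant '[{"x":0,"y":0,"z":0,"rx":0,"ry":0,"rz":2,"claw":0},{"x":0,"y":0,"z":0,"rx":0,"ry":0,"rz":0,"claw":0}]'; python3 -c "
from bench import readout as r;s=r.observe();print(s['wrist_torque'])"; python3 -m pendant '[{"x":0,"y":0,"z":0,"rx":0,"ry":0,"rz":2,"claw":0},{"x":0,"y":0,"z":0,"rx":0,"ry":0,"rz":0,"claw":0}]'; python3 -c "
from bench import readout as r;s=r.observe();print(s['wrist_torque'])"; done
```

```text
time_s: 17.2
eef_pos: [0.5456, 0.224, 0.1597]
tool_rot: [0.72, 0.694, 0.001, 0.0]
ft_force: [-2.3, -3.3, 16.8]
width: 0.0186
[-0.61685673  0.56377811  0.05609902]
time_s: 17.4
eef_pos: [0.5455, 0.2239, 0.1597]
tool_rot: [0.732, 0.681, 0.0, 0.0]
ft_force: [-1.9, -3.1, 17.6]
width: 0.0184
[-0.61490223  0.65622833  0.03267693]
```

```bash
python3 -m pendant '[{"x":0,"y":0,"z":0,"rx":0,"ry":0,"rz":2,"claw":0},{"x":0,"y":0,"z":0,"rx":0,"ry":0,"rz":0,"claw":0}]'; python3 -c "
from bench import readout as r;s=r.observe();print(s['wrist_torque'])"; python3 -m pendant '[{"x":0,"y":0,"z":0,"rx":0,"ry":0,"rz":2,"claw":0},{"x":0,"y":0,"z":0,"rx":0,"ry":0,"rz":0,"claw":0},{"x":0,"y":0,"z":0,"rx":0,"ry":0,"rz":0,"claw":0}]'; python3 - <<'E'
from h import *
s=readout.observe();print(s['eef_pos'],s['ft_force'],s['wrist_torque'])
p,d=eyes.grab_frame("wrist"); cv2.imwrite("pics/w8.png",p[:,:,::-1])
p,d=eyes.grab_frame("side"); a,b,c,e=(200,130,330,310)
cv2.imwrite("pics/side8.png",cv2.resize(p[b:e,a:c],None,fx=3.2,fy=3.2,interpolation=cv2.INTER_CUBIC)[:,:,::-1])
E
```

```text
time_s: 17.6
eef_pos: [0.5452, 0.2241, 0.1597]
tool_rot: [0.744, 0.669, 0.0, 0.0]
ft_force: [-4.7, -0.9, 18.4]
width: 0.0184
[-0.56859213  1.01042997  0.24959792]
time_s: 17.9
eef_pos: [0.5452, 0.2241, 0.1597]
tool_rot: [0.755, 0.656, 0.0, 0.0]
ft_force: [-4.8, -2.7, 19.7]
width: 0.0184
[0.54515395 0.22411308 0.1596902 ] [-4.82107096 -2.7280354  19.66987305] [-0.56804432  1.18991085  0.53272679]
```

View pics/w8.png

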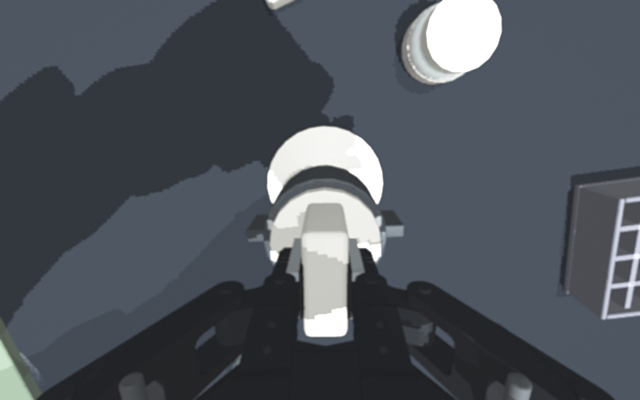

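View pics/side8.png

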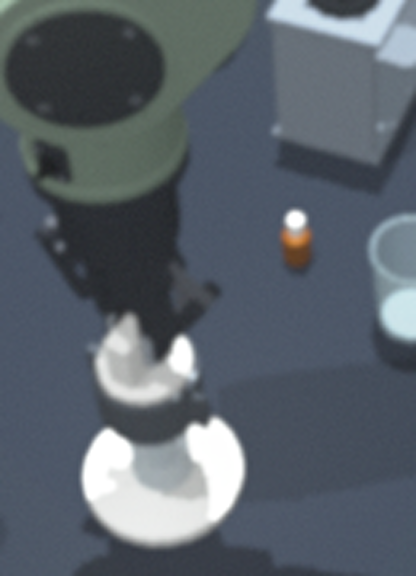

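The wrist view shows the bar at (325,260) perpendicular to the tabs at (262,230) and (392,225), still straight between the pads. The side view shows the cap flush on the collar. The twist torque climbed from 0.03 to 0.53 N m over the last 4°, which is the stop. One short settle check, then I hand in.

```bash
python3 -m pendant '[{"x":0,"y":0,"z":0,"rx":0,"ry":0,"rz":0,"claw":0},{"x":0,"y":0,"z":0,"rx":0,"ry":0,"rz":0,"claw":0},{"x":0,"y":0,"z":0,"rx":0,"ry":0,"rz":0,"claw":0},{"x":0,"y":0,"z":0,"rx":0,"ry":0,"rz":0,"claw":0},{"x":0,"y":0,"z":0,"rx":0,"ry":0,"rz":0,"claw":0}]'; python3 - <<'E'
from h import *
s=readout.observe();print(s['wrist_torque'],abs(s['joint_velocities']).max())
print(job.sign_off())
E
```

```text
time_s: 18.5
eef_pos: [0.5452, 0.2241, 0.1597]
tool_rot: [0.755, 0.656, 0.0, 0.0]
ft_force: [-4.4, -1.7, 18.7]
width: 0.0184
[-0.55106929  1.11348     0.5462891 ] 0.0014812422351223287
the job is handed in; nothing more can be done
None
```

I took the white brush out of the rack and made two full strokes in the wash cell, with the flange at about 40 and 88 mm above the collar. I then pushed the cap flush, turned it clockwise to its stop, and handed the job in at 18.5 s, still gripping it. No verdict is reported.

- **Pushed home:** the cap reached flush at TCP height 0.1597. I pressed about 2 mm too far finding the stop, and the wrist force briefly reached 42 N; I backed off to about 18 N before turning.
- **Turned:** the cap went round about 92°. The twist torque climbed to 0.55 N m over the last few degrees, which I read as the stop.
- **Position and grip at the end:** the gripper stood within 1 mm of the collar axis as measured before insertion, upright and still. The opening was 18.4 mm on the 20 mm bar, with the grip set to 120 N.
- **Not measured directly:** I could not read the two collar joints. That the lugs are engaged and the ring is turned comes from heights, forces and the last pictures.
- **Disagreement:** the cameras differed by up to 4 mm on the cell and 8 mm on the brush. I used the wrist camera for both and checked the alignment over the cell in the side view.
- **Bystanders:** nothing touched them on the way, but I did not measure their positions again at the end.

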